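Nip the re-glued register in the star-wheel press

TASK

The spine of the green register lying in the press has just been re-glued: push the register fully home, spine square against the fence of the press, then wind the star wheel clockwise, spoke after spoke, until the platen presses the register firmly. Do not crush the register, and leave the things that stand round the press alone.

Things in the scene. Friction and masses are not known exactly. Their poses are not given: they have to be found in the camera images.
- press_bed: Bed of a two-column screw press fixed on the counter: grey base (x -155 to +95 mm, 320 mm wide) on rubber feet; on it a plywood board, x -140 to +70 mm, 216 mm wide, its top 42 mm above the counter. Origin: on the counter, under the screw axis. Its open front (-x) faces the robot, within 17 degrees; +x points into the press, y across to the left, z up.
- fence_mid (a point): Middle, at board height, of the face of the low steel fence that lies across the board (170 mm wide, 9 mm high), at x = +5 mm, y = 0 in press_bed. Axes as press_bed.
- column_left (a point): Underside of the cap of the left column, at x = 0, y = +130 mm, 262 mm up; the right column stands at y = -130 mm. Columns 26 mm thick, caps 48 mm wide, up to 288 mm above the counter. Between the columns runs a grey crosshead, 60 mm deep, top 162 mm up (it is clamped up to 5 mm higher or lower each time, together with platen and wheel).
- under_platen (a point): Point of the board under the screw axis, x = y = 0 in press_bed, 42 mm up. The rubber-faced steel platen (100 mm deep in x, 200 mm wide, centred on the axis) hangs over it and starts 4 to 18 mm clear above the register's top; how far is not reported.
- wheel_mid (a point): Point on the screw axis, 205 mm above the counter, in press_bed's axes: the star wheel's centre at reading 0, give or take 5 mm in height. The wheel lies level: hub 54 mm wide, topped by a nut to 26 mm above the spokes' centre line; five bare steel spokes, 11 mm thick, 72 degrees apart, no rim, each ending in a black ball, 20 mm, centred 84 mm from the axis.
- star_wheel (a joint): Star wheel's turn, rad, clockwise from above, lowering platen and wheel 4.8 mm per rad; starts at 0 to 0.9. At 0 one spoke points to -x of press_bed; at q it has turned by q towards +y. It stays where left. Push on a spoke, 64 mm from the axis: 4 to 6 N in motion while the platen runs free; once it bears, it climbs steeply: at 11 to 13 N the register is firm, below 9 N not, above 17 N crushed.
- spine_mid (a point): Middle of the spine of the green hard-cover register (200 mm along the spine, 150 mm from spine to fore edge, 12 mm thick, 0.2 to 0.3 kg), 6 mm above its underside. It lies loose on the board, spine towards the fence, drawn out 35 to 50 mm and up to 5 degrees askew. +y points out of the spine, away from the fore edge; z up.
- fore_edge_mid (a point): Middle of the register's fore edge, the long edge that faces the robot, 150 mm from spine_mid, 6 mm above the register's underside; at the start it overhangs the board. Axes as spine_mid.
- register: The green register; origin in the centre of its underside, +y towards the spine, z up.
- glue_stick: Glue stick standing right of the press, 26 mm wide and 86 mm tall; bystander. Origin: centre of its underside.
- tape_roll: Roll of parcel tape lying right of the press, 81 mm wide and 19 mm high; bystander. Origin: centre of its underside.
- binder_clip: Black binder clip left of the press, 33 x 41 mm and 58 mm tall; bystander. Origin: centre of its underside.

How it is judged (in metres and radians):
On the way, in this order (a step that is already met when the one before it is completed fails the run):
1. the register is home: the middle of its spine within 4 mm of the fence's face and 20 mm of the fence's middle, square to it within 3 degrees (x of spine_mid in the frame of fence_mid above -0.004 m and y of spine_mid in the frame of fence_mid between -0.02 and 0.02 m and angle between the y axis of spine_mid and the x axis of fence_mid, either way round below 0.052 rad), for 0.2 s.
2. the platen presses the register onto the bed with more than 45 N (contact force between press_bed and register above 45 N), for 0.2 s.
At the end, for the whole second after the job is handed in: The register lies home (spine within 4 mm of the fence's face, 20 mm of its middle, square within 3 degrees), the platen presses it onto the bed with more than 45 N, and wheel and register are at rest (all of step 1 and contact force between press_bed and register above 45 N and velocity of joint star_wheel between -0.05 and 0.05 rad/s and linear speed of register below 0.01 m/s); the robot touches nothing.
It fails at once if the register is crushed: pressed onto the bed with more than 180 N (contact force between press_bed and register above 180 N).
It fails at once if a thing standing round the press is moved by more than 30 mm (distance of any of glue_stick, tape_roll, binder_clip from where it was at the start of the episode above 0.03 m).
It also fails if it takes over 61 s, if anything falls off the work surface, if the arm or the gripper's body presses on something with over 40 N, if the wrist force passes 120 N, or if a joint passes its speed limit or range.

ROBOT

A 6-joint arm with a two-finger parallel gripper is mounted at the origin on a cart in front of the work surface, level with it; the furniture and walls round the work are solid. World frame = base frame: x ahead of the robot, y to its left, z up, the work surface at z = 0. Lengths are in mm, angles in rad, forces in N, time in s.
With the tool pointing down it reaches from about 350 to 775 mm from the base axis. Payload 7.3 kg.
Tool frame: the origin (TCP) lies on the centre line of the jaws, within the pads' length; the fingertips stand finger_overhang ahead of it and the grasp point (between the pads) lies 8 mm behind it (finger_overhang is the distance from the TCP to the fingertips, in mm); z points along the fingers, y is the line along which they close (so a half turn about z gives the same grasp; the last joint's range is limited). The gripper opens to 92 mm and grips with 3 to 60 N. Pads are 19 mm wide; open, the fingers measure 130 mm over their backs; the gripper's body (75 mm by 190 mm) begins 47 mm behind the grasp point.
Start: joints at [-1.295, 0.342, 1.524, -0, 1.275, -0.146], TCP at [214.96, -478.995, 237.741] pointing down, gripper open.
Joint ranges: [-2.53, 2.53], [-0.77, 2.02], [0.04, 2.7], [-1, 4.14], [0.28, 2.66], [-3.11, 3.11]. Speed limits (rad/s): [2.57, 2.57, 3.14, 3.14, 3.14, 3.14].

INTERFACE

Orientations are given as [roll, pitch, yaw] about the fixed x, y, z axes, in that order (R = Rz(yaw) Ry(pitch) Rx(roll)).
In Python, from plant import get_obs, capture, close_job, finger_overhang gives the robot as it stands.
- The arm moves only by the shell command python3 -m inch 'ROWS'. ROWS is JSON, one flat list of numbers, 7 for each row, row after row: the turn, a rotation vector about the tool's x, y, z scaled (see below), then the shift along the tool's x, y, z scaled (see below), then the closure, from -1 (fully open) to 1 (shut). In form: [ax, ay, az, tx, ty, tz, gripper, ax, ay, az, tx, ty, tz, gripper, ...]. A call has 1 to 10 rows; each row shifts and turns the commanded pose from where the row before left it, along the tool's axes as they then stand; what a row does not reach is not made up. The controller multiplies each number of a shift by 0.8 m and each number of a turn by 1.5 rad. A row lasts 1/12 s, in which the tool goes at most 41.7 mm and 7.16 degrees, less where a joint would pass 70% of its speed; a pose out of reach is approached as far as the arm can. A call with a number of a shift or a turn outside -1 to 1 is refused whole. A call with a gripper value outside its range is refused whole. The fingers move at their own pace and stop on an object; the grip force is fixed at half the most. Time passes only in rows, so rows that do not move let the fingers close. It gives the time, the measured TCP pose, the force, the opening and the grip force at its end, in the units of the state.
- get_obs(): the state, without advancing time (a new reading comes with each control period).
- capture(name): name is "scene" or "top"; returns a dict with "image" (400x640x3 uint8, red, green, blue), "mtx" (3x3 intrinsics, pixels), "pose" (4x4, takes a point from camera to world coordinates). Camera axes: x right, y up, looking along -z (the intrinsics and any distortion apply to the point x, -y, -z); pixel columns grow to the right and rows downward; lengths in mm; the calibration is good to about 2 mm. A picture is of the moment at which its call begins. There is no depth.
- close_job(): hands the job in; it is judged then, once.
The state is a dict: "time": time; "joint_positions": joint angles; "dq": joint speeds; "tau": joint torques, N m; "tool_pos": TCP position; "tcp_rot": TCP orientation; "contact_force": force on the tool from outside, world axes, zero at the start; "moment": the same for the moment, N m; "grip_width": finger opening in mm; "finger_force": force on a finger pad.
Only numpy, scipy, OpenCV 4.12 (cv2) and the standard library are available. Lean on these libraries where they do the work, as an engineer would, in place of code of your own. Each camera call takes 0.05 s, during which the arm holds its last target. There are 200 camera calls.

## Working session

There is one attempt and no reset: what is moved stays moved. The work goes in short steps, Python scripts to look and compute and a shell command to move; the robot and the scene stay as the last step left them, time stands still between calls to the robot, and variables do not carry over. Pictures are saved under pics/ and viewed, at most 10 in all, crops included, and the job is handed in when it is done.

```bash
mkdir -p pics; ls; python3 - <<'E'
from plant import *
import cv2
print(get_obs(), finger_overhang)
for n in ("scene","top"):
    c=capture(n); cv2.imwrite(f"pics/{n}0.png",c["image"][:,:,::-1]); print(n,c["mtx"],c["pose"],[k for k in c])
E
```

```text
pics
{'time': 0.0, 'joint_positions': array([-1.29497959e+00,  3.42740995e-01,  1.52498363e+00, -9.04169097e-06,
        1.27538667e+00, -1.45988294e-01]), 'dq': array([ 1.50616684e-03, -5.82183082e-04, -1.19265996e-03, -3.46747648e-04,
       -5.28982695e-05, -9.36407665e-04]), 'tau': array([ 5.45005321e-06, -4.31244493e+01, -2.44225931e+01,  7.17272842e-02,
        5.58691949e-02, -1.20254103e-04]), 'tool_pos': array([ 214.86024974, -478.61222799,  237.04711225]), 'tcp_rot': array([-3.14008891e+00, -2.12362971e-04,  4.21807510e-01]), 'contact_force': array([-1.10009391, -0.62064667,  0.27376365]), 'moment': array([-0.03170676, -0.01239607,  0.03122907]), 'finger_force': 0.0, 'grip_width': 91.79306916183941} 11.0
scene [[464.47934309   0.         309.90685242]
 [  0.         464.47934309 203.04009066]
 [  0.           0.           1.        ]] [[-7.33610796e-01  3.58508970e-01 -5.77309725e-01  1.71845081e+01]
 [-6.79354437e-01 -4.08284618e-01  6.09738648e-01  5.44507634e+02]
 [-1.71099063e-02  8.39508778e-01  5.43076663e-01  7.07745036e+02]
 [ 0.00000000e+00  0.00000000e+00  0.00000000e+00  1.00000000e+00]] ['image', 'mtx', 'pose']
top [[402.14453643   0.         318.73903163]
 [  0.         402.14453643 198.92608862]
 [  0.           0.           1.        ]] [[ 8.46284121e-03  9.92079704e-01 -1.25324541e-01  4.78933670e+02]
 [-9.99665531e-01  1.14564799e-02  2.31856466e-02 -4.64248989e+01]
 [ 2.44377875e-02  1.25086407e-01  9.91844839e-01  1.02239649e+03]
 [ 0.00000000e+00  0.00000000e+00  0.00000000e+00  1.00000000e+00]] ['image', 'mtx', 'pose']
```

View pics/top0.png

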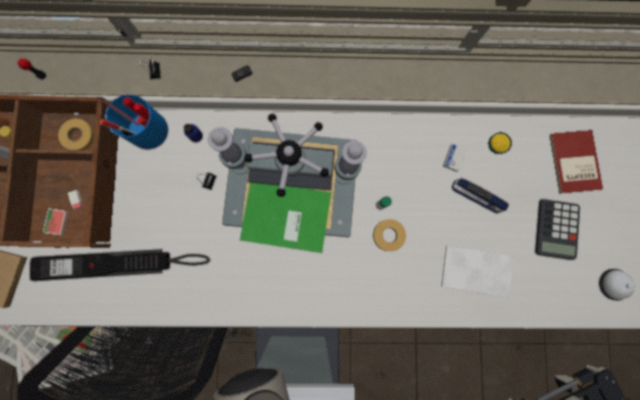

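View pics/scene0.png

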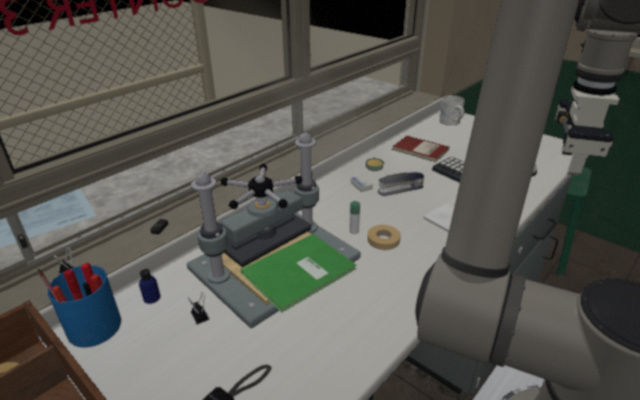

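The top view shows the press with column caps at about (219,135) and (353,150), and the hub at (289,152). The balls are at (272,118), (319,127), (325,174), (281,192) and (248,158). The register's fore edge runs from (240,242) to (324,252). The clip is at (208,181), the glue stick at (385,203) and the tape roll at (389,236). The scene view agrees.

```bash
cat > h.py <<'E'
import numpy as np, cv2
from plant import *
def ray(c,uv):
    u,v=uv; K=c["mtx"]; d=np.array([(u-K[0,2])/K[0,0],-(v-K[1,2])/K[1,1],-1])
    return c["pose"][:3,3], c["pose"][:3,:3]@d
def plane(c,uv,z):
    o,d=ray(c,uv); return (o+d*(z-o[2])/d[2])
def proj(c,p):
    q=c["pose"][:3,:3].T@(np.asarray(p,float)-c["pose"][:3,3]); K=c["mtx"]
    return np.array([K[0,2]+K[0,0]*q[0]/-q[2],K[1,2]-K[1,1]*q[1]/-q[2]])
def tri(c1,a,c2,b):
    o1,d1=ray(c1,a);o2,d2=ray(c2,b)
    s,t=np.linalg.lstsq(np.c_[d1,-d2],o2-o1,rcond=None)[0]
    return (o1+d1*s+o2+d2*t)/2, np.linalg.norm(o1+d1*s-o2-d2*t)
def green(c):
    h=cv2.cvtColor(c["image"],cv2.COLOR_RGB2HSV)
    m=cv2.inRange(h,(45,120,50),(75,255,255))
    cs,_=cv2.findContours(m,cv2.RETR_EXTERNAL,cv2.CHAIN_APPROX_NONE)
    return max(cs,key=cv2.contourArea)
E
python3 - <<'E'
from h import *
c=capture("top"); s=capture("scene")
for n,k in(("top",c),("scene",s)):
    ct=green(k); 
    print(n,"reg",cv2.approxPolyDP(ct,4,True)[:,0].tolist())
def balls(c,roi,thr=45,amax=120):
    x0,y0,x1,y1=roi; g=c["image"].max(2)[y0:y1,x0:x1]
    n,l,st,ce=cv2.connectedComponentsWithStats((g<thr).astype(np.uint8))
    return [(round(ce[i][0]+x0,1),round(ce[i][1]+y0,1),int(st[i][4])) for i in range(1,n) if st[i][4]>8]
b=balls(c,(236,105,340,205)); print(b); print(balls(s,(205,155,310,215)))
for z in (195,200,205):
    P=np.array([plane(c,x[:2],z)[:2] for x in b if x[2]<100]); print(z,P.round(1).tolist(),P.mean(0).round(1),np.linalg.norm(P-P.mean(0),axis=1).round(1))
for n,k,roi,f in(("t",c,(195,105,385,245),4),("s",s,(185,130,365,325),4)):
    x0,y0,x1,y1=roi; cv2.imwrite(f"pics/{n}crop.png",cv2.resize(k["image"][y0:y1,x0:x1,::-1],None,fx=f if n=="t" else 3,fy=f if n=="t" else 3,interpolation=cv2.INTER_CUBIC))
E
```

```text
top reg [[251, 183], [243, 239], [320, 250], [329, 193], [289, 186], [279, 196], [276, 185]]
scene reg [[352, 264], [312, 236], [243, 270], [283, 305], [335, 275], [333, 270]]
[(np.float64(271.6), np.float64(117.0), 23), (np.float64(318.1), np.float64(126.3), 24), (np.float64(288.5), np.float64(153.5), 329), (np.float64(247.7), np.float64(158.0), 39), (np.float64(324.0), np.float64(173.1), 52), (np.float64(280.8), np.float64(192.3), 37)]
[(np.float64(262.9), np.float64(165.5), 17), (np.float64(223.7), np.float64(181.2), 42), (np.float64(260.3), np.float64(186.8), 286), (np.float64(298.4), np.float64(180.0), 41), (np.float64(303.7), np.float64(188.3), 23), (np.float64(282.4), np.float64(203.7), 60), (np.float64(233.0), np.float64(204.0), 49)]
195 [[757.6, 35.8], [738.8, -63.1], [668.1, 83.6], [638.1, -76.3], [596.4, 13.1]] [679.8  -1.4] [86.2 85.4 85.8 85.8 84.6]
200 [[755.9, 35.3], [737.3, -63.0], [666.9, 82.8], [637.1, -76.1], [595.7, 12.7]] [678.6  -1.7] [85.7 84.9 85.3 85.2 84.1]
205 [[754.2, 34.8], [735.7, -62.9], [665.8, 82.1], [636.1, -76.0], [595.0, 12.3]] [677.4  -1.9] [85.2 84.4 84.8 84.7 83.6]
```

View pics/tcrop.png

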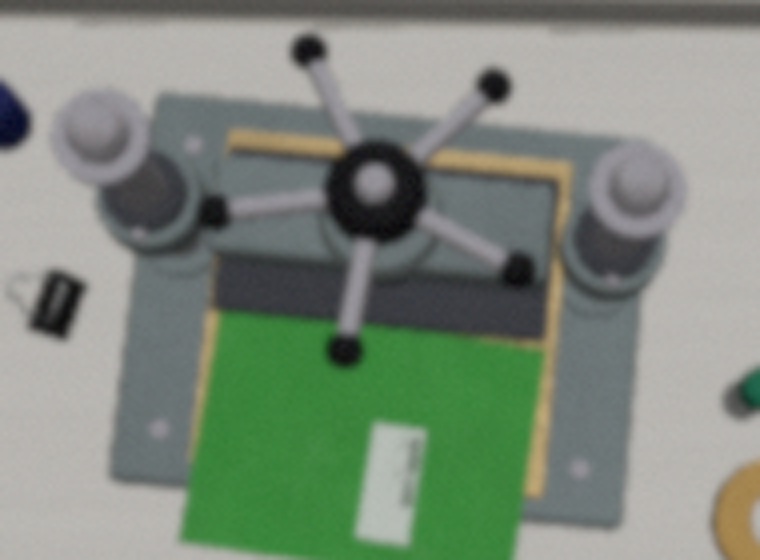

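View pics/scrop.png

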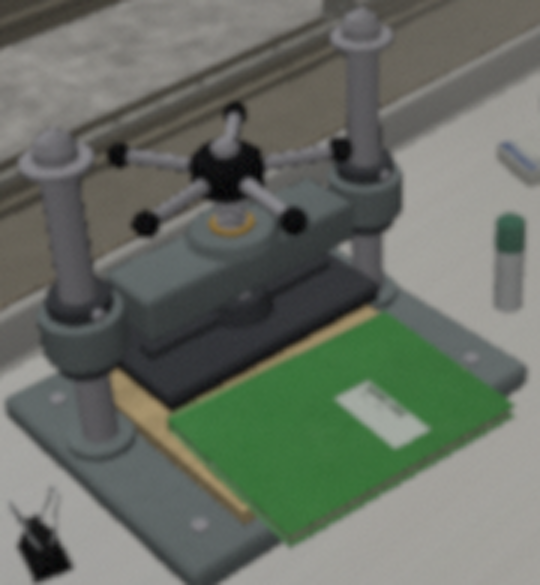

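The crops show the cap discs at top-image pixels (220,139) and (354,152.5), with the board, platen and fence square to them. The register is askew by a few degrees and overhangs the board's front.

```bash
python3 - <<'E'
from h import *
c=capture("top"); s=capture("scene")
cl=(195+101/4,105+136/4); cr=(195+637/4,105+190/4)
a=plane(c,cl,272);b=plane(c,cr,272); m=(a+b)/2; d=a-b
print("caps",a.round(1),b.round(1),m.round(1),np.linalg.norm(d[:2]),"yaw",np.arctan2(-d[0],d[1]))
# scene caps
print("tri cap L/R",tri(c,cl,s,(185+57/3,130+155/3)),tri(c,cr,s,(185+361/3,130+33/3)))
# board right edge & back edge, z=42
for p,q in (((571,165),(540,495)),((232,138),(571,168))):
    P=plane(c,(195+p[0]/4,105+p[1]/4),42);Q=plane(c,(195+q[0]/4,105+q[1]/4),42);print("board",P.round(1),Q.round(1),np.arctan2(*(P-Q)[1::-1]))
T=[(271.6,117),(318.1,126.3),(324,173.1),(280.8,192.3),(247.7,158)]
S=[(223.7,181.2),(262.9,165.5),(298.4,180.),(282.4,203.7),(233,204)]
R=[tri(c,t,s,u) for t,u in zip(T,S)]
P=np.array([r[0] for r in R]);print("balls",P.round(1).tolist(),[round(r[1],1) for r in R],P.mean(0).round(1))
C=P.mean(0); print("ang from -x toward +y",[round(float(np.arctan2(p[1]-C[1],-(p[0]-C[0]))),3) for p in P])
ct=green(c)[:,0].astype(float)
rr=cv2.minAreaRect(np.float32(ct)); print(rr)
def fit(sel):
    vx,vy,x,y=cv2.fitLine(np.float32(sel),cv2.DIST_HUBER,0,.01,.01).ravel(); return np.array([vx,vy]),np.array([x,y])
x,y=ct.T
low=fit(ct[(y>236)&(x>246)&(x<318)]); L=fit(ct[(x<252)&(y>190)&(y<232)]); Rr=fit(ct[(x>318)&(y>200)&(y<244)])
def inter(a,b):
    t=np.linalg.solve(np.c_[a[0],-b[0]],b[1]-a[1]);return a[1]+t[0]*a[0]
k1,k2=inter(low,L),inter(low,Rr); A=plane(c,k1,50);B=plane(c,k2,50)
print("fore corners",k1,k2,A.round(1),B.round(1),np.linalg.norm(A-B),"yaw fore",np.arctan2(-(A-B)[0],(A-B)[1]))
for n,l in(("L",L),("R",Rr)):
    u=plane(c,l[1],54)-plane(c,l[1]+20*l[0],54); u*=np.sign(u[0]); print(n,np.arctan2(u[1],u[0]))
E
```

```text
caps [686.7 124.7 272. ] [ 664.1 -131.2  272. ] [675.4  -3.2 272. ] 256.9042660431445 yaw -0.0881458970919761
tri cap L/R (array([688.58520824, 126.35384198, 265.94472532]), np.float64(0.6178197743958593)) (array([ 666.31925511, -131.48658817,  265.13415285]), np.float64(1.4387249989539672))
board [ 736.2 -115.8   42. ] [529.9 -97.4  42. ] -0.08888632368259783
board [750.3  95.9  42. ] [ 734.3 -115.8   42. ] 1.4952136822056181
balls [[755.8, 35.5, 201.3], [735.5, -62.3, 207.4], [637.2, -75.9, 201.0], [596.0, 13.0, 200.4], [666.3, 82.5, 203.5]] [np.float64(0.8), np.float64(1.5), np.float64(0.7), np.float64(0.9), np.float64(0.6)] [678.2  -1.5 202.7]
ang from -x toward +y [2.698, -2.326, -1.067, 0.174, 1.431]
((285.3930358886719, 215.44508361816406), (81.50265502929688, 59.91053771972656), 8.746162414550781)
fore corners [241.07668 238.40169] [320.09442 250.51671] [504.3 116.2  50. ] [477.1 -73.5  50. ] 191.63045672819413 yaw fore -0.14245659640671873
L -0.1341435834340699
R -0.15894142097666922
```

```bash
python3 -m inch '[0,0,0.0677,0,0,0,-1,0,0,0.0677,0,0,0,-1,0,0,0.0677,0,0,0,-1,0,0,0.0677,0,0,0,-1,0,0,0.0677,0,0,0,-1,0,0,0,0.0154,-0.0402,0,-1,0,0,0,0.0154,-0.0402,0,-1,0,0,0,0.0154,-0.0402,0,-1,0,0,0,0.0154,-0.0402,0,-1,0,0,0,0.0154,-0.0402,0,-1]'
python3 -m inch '[0,0,0,0.0154,-0.0402,0,-1,0,0,0,0.0154,-0.0402,0,-1,0,0,0,0.0154,-0.0402,0,-1,0,0,0,0.0154,-0.0402,0,-1,0,0,0,0.0154,-0.0402,0,-1,0,0,0,0.0154,-0.0402,0,-1,0,0,0,0.0154,-0.0402,0,-1,0,0,0,0.0154,-0.0402,0,-1,0,0,0,0.0154,-0.0402,0,-1,0,0,0,0.0154,-0.0402,0,-1]'
python3 -m inch '[0,0,0,0.0154,-0.0402,0,-1,0,0,0,0,0,0,-1,0,0,0,0,0,0,-1]'
```

```text
time: 1.13
tool_pos: [290.4, -322.6, 237.7]
tcp_rot: [3.142, -0.0, -0.087]
contact_force: [1.1, -0.2, 0.0]
grip_width: 91.5
finger_force: 0.0
time: 1.97
tool_pos: [440.9, -12.5, 237.9]
tcp_rot: [3.141, -0.0, -0.086]
contact_force: [0.5, 0.3, -0.4]
grip_width: 91.4
finger_force: 0.0
time: 2.22
tool_pos: [455.7, 18.1, 237.5]
tcp_rot: [3.141, 0.0, -0.082]
contact_force: [-0.8, 0.1, -0.8]
grip_width: 91.8
finger_force: 0.0
```

```bash
python3 -m inch '[0,0,0,0,0,0.045,-1,0,0,0,0,0,0.045,-1,0,0,0,0,0,0.045,-1,0,0,0,0,0,0.045,-1,0,0,0,0,0,0.045,-1,0,0,0,0,0,0,-1,0,0,0,0,0,0,-1]'
python3 -m inch '[0,0,0,0.00625,0,0,-1,0,0,0,0.00625,0,0,-1,0,0,0,0.00625,0,0,-1,0,0,0,0.00625,0,0,-1,0,0,0,0.00625,0,0,-1,0,0,0,0.00625,0,0,-1,0,0,0,0.00625,0,0,-1,0,0,0,0.00625,0,0,-1,0,0,0,0.00625,0,0,-1,0,0,0,0.00625,0,0,-1]'
python3 - <<'E'
from h import *
o=get_obs();print(o["tool_pos"],o["contact_force"])
s=capture("scene"); cv2.imwrite("pics/s1.png",cv2.resize(s["image"][130:330,180:440,::-1],None,fx=3,fy=3))
E
```

```text
time: 2.8
tool_pos: [454.3, 15.9, 57.1]
tcp_rot: [3.142, 0.004, -0.087]
contact_force: [0.5, -0.2, 0.2]
grip_width: 92.1
finger_force: 0.0
time: 3.63
tool_pos: [505.7, 12.5, 57.6]
tcp_rot: [3.142, 0.0, -0.086]
contact_force: [-1.9, 0.5, 0.9]
grip_width: 91.7
finger_force: 1.2
[505.69250809  12.46943857  57.61675379] [-1.8650112   0.52086617  0.94316472]
```

View pics/s1.png

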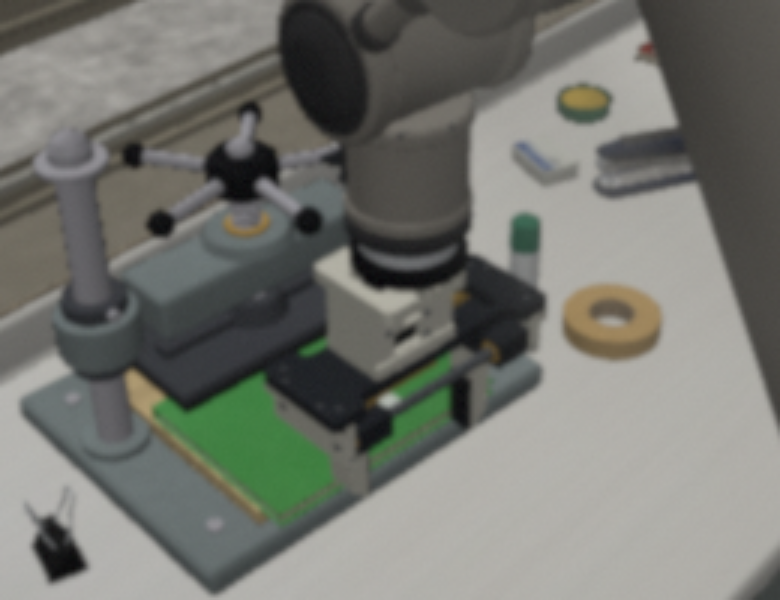

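Both fingers are on the fore edge, at about (355,480) and (480,415) in the crop, and the register has squared up and slid partly in. I'll push on in small steps until the force rises.

```bash
python3 -m inch '[0,0,0,0.00375,0,0,-1,0,0,0,0.00375,0,0,-1,0,0,0,0.00375,0,0,-1,0,0,0,0.00375,0,0,-1,0,0,0,0,0,0,-1,0,0,0,0,0,0,-1]'
python3 -m inch '[0,0,0,0.00125,0,0,-1,0,0,0,0.00125,0,0,-1,0,0,0,0.00125,0,0,-1,0,0,0,0,0,0,-1]'
python3 -m inch '[0,0,0,0.00125,0,0,-1,0,0,0,0.00125,0,0,-1,0,0,0,0,0,0,-1]'
```

```text
time: 4.18
tool_pos: [517.8, 11.3, 57.7]
tcp_rot: [3.141, -0.001, -0.086]
contact_force: [-0.3, 0.7, 0.3]
grip_width: 92.0
finger_force: 0.0
time: 4.52
tool_pos: [520.2, 11.2, 57.7]
tcp_rot: [3.142, 0.0, -0.086]
contact_force: [-1.0, 0.1, 1.0]
grip_width: 91.9
finger_force: 0.7
time: 4.77
tool_pos: [522.5, 11.0, 57.7]
tcp_rot: [3.142, -0.0, -0.086]
contact_force: [-1.4, 0.8, 1.0]
grip_width: 91.6
finger_force: 0.5
```

```bash

python3 -m inch '[0,0,0,0.00125,0,0,-1,0,0,0,0.00125,0,0,-1,0,0,0,0,0,0,-1]'
python3 -m inch '[0,0,0,0.00125,0,0,-1,0,0,0,0.00125,0,0,-1,0,0,0,0,0,0,-1]'
```

```text
time: 5.02
tool_pos: [523.9, 10.8, 57.6]
tcp_rot: [3.142, 0.001, -0.086]
contact_force: [-2.8, 0.2, 1.6]
grip_width: 91.7
finger_force: 1.8
time: 5.27
tool_pos: [524.1, 10.8, 57.5]
tcp_rot: [3.141, 0.005, -0.086]
contact_force: [-10.1, 1.5, 7.9]
grip_width: 91.7
finger_force: 4.7
```

```bash

python3 -m inch '[0,0,0,-0.0125,0,0,-1,0,0,0,-0.025,0,0,-1,0,0,0,-0.025,0,0,-1,0,0,0,-0.0125,0,0,-1,0,0,0,0,0,-0.0481,-1,0,0,0,0,0,-0.0481,1,0,0,0,0,0,-0.0481,1,0,0,0,0,0,-0.0481,1,0,0,0,0,0,-0.0481,1]'
python3 -m inch '[0,0,-0.0756,0,0,0,1,0,0,-0.0756,0,0,0,1,0,0,-0.0756,0,0,0,1,0,0,-0.0756,0,0,0,1,0,0,-0.0756,0,0,0,1,0,0,-0.0756,0,0,0,1,0,0,-0.0756,0,0,0,1]'
python3 -m inch '[0,0,-0.0756,0,0,0,1,0,0,-0.0756,0,0,0,1,0,0,-0.0756,0,0,0,1,0,0,-0.0756,0,0,0,1,0,0,-0.0756,0,0,0,1,0,0,-0.0756,0,0,0,1,0,0,0,0,0,0,1]'
python3 - <<'E'
from h import *
o=get_obs();p=o["tool_pos"];ps=o["tcp_rot"][2];print(p,o["tcp_rot"])
d=np.array([616.5,-13.1])-p[:2]
print("tx,ty units",(d@[np.cos(ps),np.sin(ps)])/800,(d@[np.sin(ps),-np.cos(ps)])/800)
s=capture("scene");c=capture("top")
cv2.imwrite("pics/s2.png",s["image"][:,:,::-1]);cv2.imwrite("pics/t2.png",cv2.resize(c["image"][100:300,180:440,::-1],None,fx=3,fy=3))
E
```

```text
time: 6.02
tool_pos: [466.8, 15.8, 252.5]
tcp_rot: [3.141, -0.002, -0.086]
contact_force: [0.0, -0.0, -0.4]
grip_width: 69.9
finger_force: 0.0
time: 6.6
tool_pos: [467.2, 15.7, 250.4]
tcp_rot: [3.14, -0.001, 0.713]
contact_force: [0.0, 0.3, -0.9]
grip_width: 23.0
finger_force: 0.0
time: 7.18
tool_pos: [467.1, 15.7, 250.3]
tcp_rot: [3.14, 0.0, 1.392]
contact_force: [0.2, 0.7, -0.4]
grip_width: 0.5
finger_force: 0.0
[467.08069155  15.68788669 250.3079281 ] [3.13989553e+00 1.46187518e-05 1.39219239e+00]
tx,ty units -0.002230910232716613 0.19019597993613108
```

View pics/t2.png

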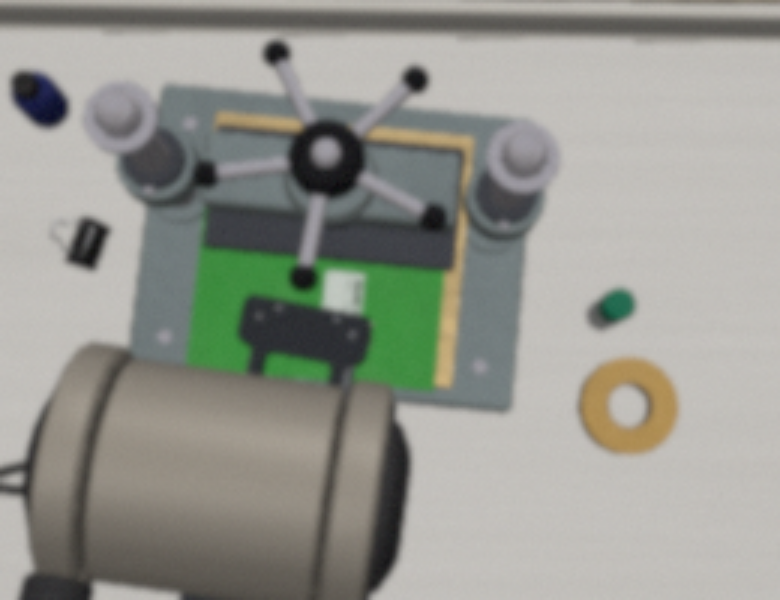

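The register is flush and square with the fence, its fore edge at the board's front edge (crop row about 385). The gripper is turned so its long side is radial, and spoke 0 ends at (303,278) in the crop. Next I'll go in to the right of that spoke.

```bash

python3 -m inch '[0,0,0,-0.0005,0.038,0,1,0,0,0,-0.0005,0.038,0,1,0,0,0,-0.0005,0.038,0,1,0,0,0,-0.0005,0.038,0,1,0,0,0,0,0.038,0,1,0,0,0,0,0,0,1,0,0,0,0,0,0.021,1,0,0,0,0,0,0.021,1,0,0,0,0,0,0.021,1,0,0,0,0,0,0,1]'
python3 -m inch '[0,0,0,0.005,0,0,1,0,0,0,0.005,0,0,1,0,0,0,0,0,0,1]'
python3 - <<'E'
from h import *
s=capture("scene");cv2.imwrite("pics/s3.png",cv2.resize(s["image"][130:330,180:440,::-1],None,fx=3,fy=3)); print(get_obs()["moment"])
E
```

```text
time: 8.12
tool_pos: [613.7, -13.1, 196.1]
tcp_rot: [-3.135, 0.0, 1.386]
contact_force: [-0.5, 0.7, -1.2]
grip_width: 0.5
finger_force: 0.0
time: 8.37
tool_pos: [617.3, -5.6, 200.7]
tcp_rot: [3.14, 0.001, 1.388]
contact_force: [-1.0, -2.5, -1.4]
grip_width: 0.3
finger_force: 1.4
[-0.51080273  0.03923607 -0.06877122]
```

View pics/s3.png

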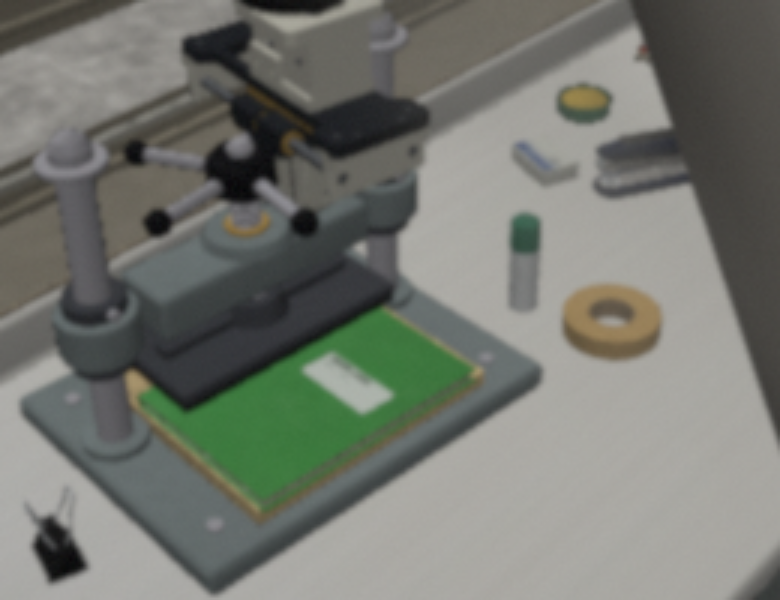

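The closed fingers have reached spoke 0 on its right side, and the register lies square at the fence. Now the first stroke along the arc.

```bash
cat > t.py <<'E'
from h import *
C=np.array([677.5,-2.0])
o=get_obs();p=o["tool_pos"];F=o["contact_force"];r=p[:2]-C;ps=o["tcp_rot"][2]
T=(r[0]*F[1]-r[1]*F[0])/1000+o["moment"][2]
R=np.array([[np.cos(ps),np.sin(ps)],[np.sin(ps),-np.cos(ps)]])
print("p",p.round(1),"yaw",round(ps,3),"theta tool(press)",round(np.pi/2-.086-ps,3),"rel in tool xy",(R@r).round(1),"F tool",(R@F[:2]).round(1),"Fz",F[2].round(1),"Mz",o["moment"][2].round(3),"torque/.064=",round(T/.064,1))
E
python3 -m inch '[0,0,0.0533,0.0058,-0.0015,0.0005,1,0,0,0.0533,0.0058,-0.0015,0.0005,1,0,0,0.0533,0.0058,-0.0015,0.0005,1,0,0,0.0533,0.0058,-0.0015,0.0005,1]'; python3 t.py
python3 -m inch '[0,0,0.0533,0.0058,-0.0015,0.0005,1,0,0,0.0533,0.0058,-0.0015,0.0005,1,0,0,0.0533,0.0058,-0.0015,0.0005,1,0,0,0.0533,0.0058,-0.0015,0.0005,1]'; python3 t.py
```

```text
time: 8.75
tool_pos: [618.6, 12.7, 199.2]
tcp_rot: [3.139, 0.001, 1.064]
contact_force: [-0.1, -6.3, -0.8]
grip_width: 0.4
finger_force: 2.3
p [618.6  12.7 199.2] yaw 1.064 theta tool(press) 0.421 rel in tool xy [-15.7 -58.6] F tool [-5.6  3. ] Fz -0.8 Mz 0.02 torque/.064= 6.2
time: 9.08
tool_pos: [625.5, 30.7, 197.8]
tcp_rot: [3.139, -0.0, 0.744]
contact_force: [-0.3, -6.0, 0.1]
grip_width: 0.5
finger_force: 2.3
p [625.5  30.7 197.8] yaw 0.744 theta tool(press) 0.741 rel in tool xy [-16.1 -59.3] F tool [-4.2  4.2] Fz 0.1 Mz 0.006 torque/.064= 5.1
```

```bash

python3 -m inch '[0,0,0,-0.008,0,0,1,0,0,0,0,0,-0.0125,1,0,0,0,0,0,-0.025,1,0,0,0,0,0,-0.0125,1,0,0,-0.0698,-0.0076,0.0027,0,1,0,0,-0.0698,-0.0076,0.0027,0,1,0,0,-0.0698,-0.0076,0.0027,0,1,0,0,-0.0698,-0.0076,0.0027,0,1,0,0,-0.0698,-0.0076,0.0027,0,1,0,0,-0.0698,-0.0076,0.0027,0,1]' >/dev/null
python3 -m inch '[0,0,-0.0698,-0.0076,0.0027,0,1,0,0,-0.0698,-0.0076,0.0027,0,1,0,0,-0.0698,-0.0076,0.0027,0,1,0,0,-0.0698,-0.0076,0.0027,0,1,0,0,-0.0698,-0.0076,0.0027,0,1,0,0,-0.0698,-0.0076,0.0027,0,1,0,0,0,0,0,0,1]'; python3 t.py
python3 -m inch '[0,0,0,0,0,0.0125,1,0,0,0,0,0,0.025,1,0,0,0,0,0,0.0125,1,0,0,0,0,0,0,1]'; python3 t.py
```

```text
time: 10.5
tool_pos: [627.8, -46.0, 237.5]
tcp_rot: [3.14, 0.001, 2.009]
contact_force: [-0.1, 0.9, 0.4]
grip_width: 0.0
finger_force: 0.0
p [627.8 -46.  237.5] yaw 2.009 theta tool(press) -0.524 rel in tool xy [-18.7 -63.7] F tool [0.8 0.2] Fz 0.4 Mz -0.02 torque/.064= -1.1
time: 10.83
tool_pos: [626.5, -45.1, 194.2]
tcp_rot: [-3.139, -0.001, 2.004]
contact_force: [1.7, -3.4, -2.0]
grip_width: 0.6
finger_force: 1.5
p [626.5 -45.1 194.2] yaw 2.004 theta tool(press) -0.519 rel in tool xy [-17.7 -64.4] F tool [-3.8  0.1] Fz -2.0 Mz 0.064 torque/.064= 4.8
```

```bash

python3 -m inch '[0,0,0,0,0.006,0,1,0,0,0,0,0.002,0,1,0,0,0.0533,0.0058,-0.0015,0.0005,1,0,0,0.0533,0.0058,-0.0015,0.0005,1,0,0,0.0533,0.0058,-0.0015,0.0005,1,0,0,0.0533,0.0058,-0.0015,0.0005,1]'; python3 t.py
python3 -m inch '[0,0,0.0533,0.0058,-0.0015,0.0005,1,0,0,0.0533,0.0058,-0.0015,0.0005,1,0,0,0.0533,0.0058,-0.0015,0.0005,1,0,0,0.0533,0.0058,-0.0015,0.0005,1]'; python3 t.py
```

```text
time: 11.33
tool_pos: [623.5, -26.9, 195.8]
tcp_rot: [3.139, 0.002, 1.681]
contact_force: [2.6, -4.7, -0.8]
grip_width: 0.8
finger_force: 2.2
p [623.5 -26.9 195.8] yaw 1.681 theta tool(press) -0.196 rel in tool xy [-18.8 -56.4] F tool [-4.9  2.1] Fz -0.8 Mz 0.032 torque/.064= 5.5
time: 11.67
tool_pos: [618.5, -8.5, 194.2]
tcp_rot: [3.14, 0.002, 1.361]
contact_force: [0.4, -4.4, 0.4]
grip_width: 0.3
finger_force: 2.2
p [618.5  -8.5 194.2] yaw 1.361 theta tool(press) 0.124 rel in tool xy [-18.6 -56.3] F tool [-4.2  1.3] Fz 0.4 Mz 0.034 torque/.064= 4.6
```

```bash
echo 'import sys; sys.exit(int(T/.064>8))' >> t.py
python3 -m inch '[0,0,0.0533,0.0058,-0.0015,0.0005,1,0,0,0.0533,0.0058,-0.0015,0.0005,1]' >/dev/null&& python3 t.py &&
python3 -m inch '[0,0,0.0533,0.0058,-0.0015,0.0005,1,0,0,0.0533,0.0058,-0.0015,0.0005,1]' >/dev/null&& python3 t.py &&
python3 -m inch '[0,0,0.0533,0.0058,-0.0015,0.0005,1,0,0,0.0533,0.0058,-0.0015,0.0005,1]' >/dev/null&& python3 t.py &&
python3 -m inch '[0,0,0.0533,0.0058,-0.0015,0.0005,1,0,0,0.0533,0.0058,-0.0015,0.0005,1]' >/dev/null&& python3 t.py
```

```text
p [618.2   1.2 193.4] yaw 1.201 theta tool(press) 0.284 rel in tool xy [-18.5 -56.4] F tool [-4.5  0.8] Fz 0.4 Mz -0.012 torque/.064= 4.0
p [619.5  10.7 192.6] yaw 1.041 theta tool(press) 0.444 rel in tool xy [-18.4 -56.5] F tool [-3.6  2.2] Fz 0.8 Mz 0.036 torque/.064= 4.4
p [622.2  19.9 191.8] yaw 0.881 theta tool(press) 0.603 rel in tool xy [-18.3 -56.6] F tool [-3.6  0.5] Fz 1.2 Mz 0.058 torque/.064= 4.2
p [626.4  28.7 191. ] yaw 0.722 theta tool(press) 0.763 rel in tool xy [-18.1 -56.8] F tool [-4.4  1.6] Fz 1.8 Mz 0.08 torque/.064= 5.6
```

```bash

python3 -m inch '[0,0,0,-0.01,0,0,1,0,0,0,0,0,-0.0125,1,0,0,0,0,0,-0.025,1,0,0,0,0,0,-0.0125,1,0,0,-0.0698,-0.0076,0.0035,0,1,0,0,-0.0698,-0.0076,0.0035,0,1,0,0,-0.0698,-0.0076,0.0035,0,1,0,0,-0.0698,-0.0076,0.0035,0,1,0,0,-0.0698,-0.0076,0.0035,0,1,0,0,-0.0698,-0.0076,0.0035,0,1]' >/dev/null
python3 -m inch '[0,0,-0.0698,-0.0076,0.0035,0,1,0,0,-0.0698,-0.0076,0.0035,0,1,0,0,-0.0698,-0.0076,0.0035,0,1,0,0,-0.0698,-0.0076,0.0035,0,1,0,0,-0.0698,-0.0076,0.0035,0,1,0,0,-0.0698,-0.0076,0.0035,0,1,0,0,0,0,0,0,1]' >/dev/null; python3 t.py
python3 -m inch '[0,0,0,0,0,0.0125,1,0,0,0,0,0,0.025,1,0,0,0,0,0,0.0125,1,0,0,0,0,0,0,1]' >/dev/null; python3 t.py
```

```text
p [633.5 -51.7 230.9] yaw 1.986 theta tool(press) -0.502 rel in tool xy [-27.7 -60.3] F tool [-0.9 -0.8] Fz 1.3 Mz -0.053 torque/.064= -0.3
p [631.1 -50.  187. ] yaw 1.981 theta tool(press) -0.496 rel in tool xy [-25.5 -61.7] F tool [ 0.5 -0.2] Fz 1.2 Mz -0.037 torque/.064= -1.2
```

```bash

python3 -m inch '[0,0,0,0.006,0.005,0,1,0,0,0.0533,0.0058,-0.0015,0.0005,1]' >/dev/null&& python3 t.py &&
python3 -m inch '[0,0,0.0533,0.0058,-0.0015,0.0005,1,0,0,0.0533,0.0058,-0.0015,0.0005,1]' >/dev/null&& python3 t.py &&
python3 -m inch '[0,0,0.0533,0.0058,-0.0015,0.0005,1,0,0,0.0533,0.0058,-0.0015,0.0005,1]' >/dev/null&& python3 t.py &&
python3 -m inch '[0,0,0.0533,0.0058,-0.0015,0.0005,1,0,0,0.0533,0.0058,-0.0015,0.0005,1]' >/dev/null&& python3 t.py&&
python3 -m inch '[0,0,0.0533,0.0058,-0.0015,0.0005,1,0,0,0.0533,0.0058,-0.0015,0.0005,1]' >/dev/null&& python3 t.py&&
python3 -m inch '[0,0,0.0533,0.0058,-0.0015,0.0005,1,0,0,0.0533,0.0058,-0.0015,0.0005,1]' >/dev/null&& python3 t.py&&
python3 -m inch '[0,0,0.0533,0.0058,-0.0015,0.0005,1,0,0,0.0533,0.0058,-0.0015,0.0005,1]' >/dev/null&& python3 t.py&&
python3 -m inch '[0,0,0.0533,0.0058,-0.0015,0.0005,1,0,0,0.0533,0.0058,-0.0015,0.0005,1]' >/dev/null&& python3 t.py
```

```text
p [632.6 -40.7 190.4] yaw 1.902 theta tool(press) -0.417 rel in tool xy [-22.  -55.1] F tool [-4.3  0.2] Fz -3.1 Mz 0.074 torque/.064= 5.0
p [627.3 -33.8 189.7] yaw 1.738 theta tool(press) -0.253 rel in tool xy [-23.  -54.8] F tool [-7.9 -0.2] Fz -2.6 Mz 0.08 torque/.064= 7.9
p [623.1 -25.8 189. ] yaw 1.578 theta tool(press) -0.093 rel in tool xy [-23.4 -54.6] F tool [-10.6  -2.8] Fz -1.3 Mz 0.154 torque/.064= 10.4
```

```bash

python3 -m inch '[0,0,0,0,0,0,1]' >/dev/null; python3 t.py; 
python3 -m inch '[0,0,0.0267,0.0029,-0.0008,0.0002,1,0,0,0,0,0,0,1]' >/dev/null; python3 t.py
```

```text
p [622.9 -25.  188.9] yaw 1.578 theta tool(press) -0.093 rel in tool xy [-22.7 -54.7] F tool [-7.2 -2.3] Fz -2.4 Mz 0.12 torque/.064= 7.3
p [622.2 -23.5 188.8] yaw 1.54 theta tool(press) -0.055 rel in tool xy [-23.2 -54.6] F tool [-9.2 -2.9] Fz -1.5 Mz 0.129 torque/.064= 8.8
```

```bash

python3 -m inch '[0,0,0.0267,0.0029,-0.0008,0.0002,1,0,0,0.0267,0.0029,-0.0008,0.0002,1]' >/dev/null; python3 t.py;python3 -m inch '[0,0,0.0267,0.0029,-0.0008,0.0002,1]' >/dev/null; python3 t.py
```

```text
p [620.8 -19.6 188.4] yaw 1.459 theta tool(press) 0.026 rel in tool xy [-23.8 -54.4] F tool [-13.5  -3.3] Fz -0.7 Mz 0.241 torque/.064= 14.0
p [620.1 -17.3 188.2] yaw 1.419 theta tool(press) 0.066 rel in tool xy [-23.8 -54.4] F tool [-14.3  -3.9] Fz -0.4 Mz 0.26 torque/.064= 14.7
```

```bash

python3 -m inch '[0,0,0,-0.006,0,0,1,0,0,0,-0.006,0,0,1,0,0,0,0,0,-0.02,1,0,0,0,0,0,-0.04,1,0,0,0,0,0,-0.02,1,0,0,0,0,0,0,1,0,0,0,0,0,0,1]'; python3 t.py
python3 -m inch '[0,0,0,0,-0.025,0,1,0,0,0,0,-0.045,0,1,0,0,0,0,-0.045,0,1,0,0,0,0,-0.045,0,1,0,0,0,0,-0.025,0,1,0,0,0,0,0,0,1,0,0,0,0,0,0,1]'
python3 - <<'E'
from h import *
c=capture("top");s=capture("scene")
a=cv2.resize(c["image"][100:270,180:420],None,fx=2.5,fy=2.5);b=cv2.resize(s["image"][130:330,180:370],None,fx=2,fy=2)
im=np.zeros((600,800,3),np.uint8); im[:425,:600]=a; 
cv2.imwrite("pics/t4.png",im[:425,:600,::-1]); cv2.imwrite("pics/s4.png",cv2.resize(s["image"][130:330,180:440,::-1],None,fx=3,fy=3))
E
```

```text
time: 15.67
tool_pos: [620.2, -23.6, 253.1]
tcp_rot: [3.138, -0.0, 1.423]
contact_force: [-0.6, -0.9, -0.0]
grip_width: 0.3
finger_force: 0.0
p [620.2 -23.6 253.1] yaw 1.423 theta tool(press) 0.062 rel in tool xy [-29.9 -53.4] F tool [-1.  -0.5] Fz -0.0 Mz 0.014 torque/.064= 0.8
time: 16.25
tool_pos: [472.5, -1.6, 251.3]
tcp_rot: [-3.142, -0.0, 1.423]
contact_force: [-0.1, 0.8, 0.2]
grip_width: 0.5
finger_force: 0.0
```

View pics/s4.png

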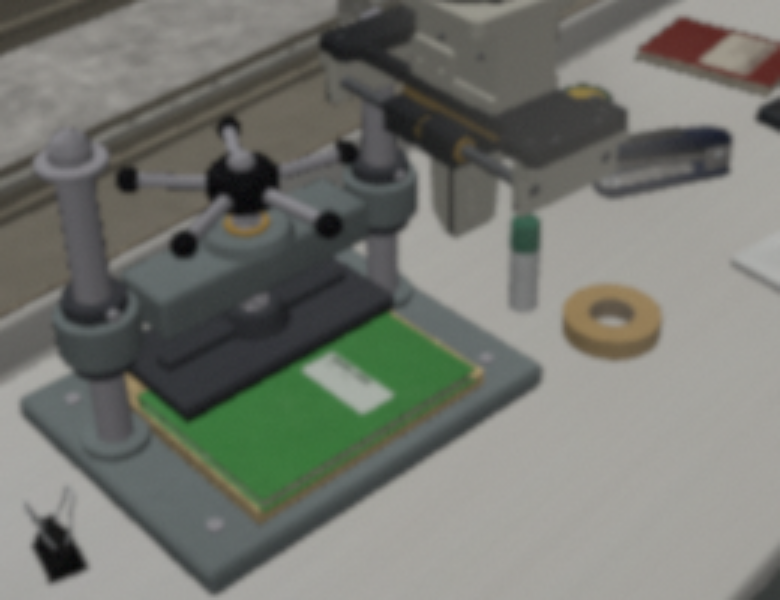

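View pics/t4.png

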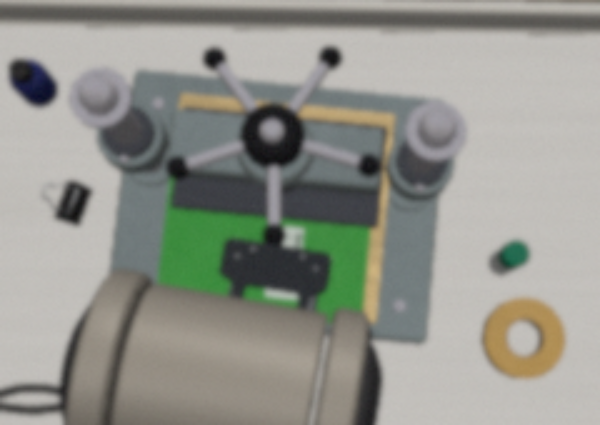

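The fore edge lies square and flush with the board, the platen sits on the register, and the bystanders are where they were. The arm is clear, so I'm handing in.

```bash
python3 -c "
from plant import *
print(close_job())"
```

```text
the job is handed in; nothing more can be done
None
```

I pushed the register home against the fence and wound the star wheel until the torque read about 14.7 N at 64 mm, above the 11–13 N firm range but under the 17 N crush limit; the arm is clear and the job is handed in at about 16 s, with no verdict returned.

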